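# Put the stacked bead pots away and rotate the jar stock

### The arm

A 6-joint arm with a two-finger parallel gripper is mounted at the origin on the work surface. World frame = base frame: x ahead of the robot, y to its left, z up, the work surface at z = 0. Lengths are in mm, angles in rad, forces in N, time in s.
With the tool pointing down it reaches from about 350 to 975 mm from the base axis. Payload 7.1 kg.
Tool frame: the origin (TCP) lies between the finger pads; the fingertips stand 8 mm ahead of it and the grasp point (between the pads) lies 11 mm behind it; x points along the fingers, y is the direction in which the jaws open and shut, and the axes are right-handed (so a half turn about x gives the same grasp; the last joint's range is limited). The gripper opens to 88 mm and grips with 3 to 60 N. Pads are 20 mm wide; open, the fingers measure 115 mm over their backs; the gripper's body (75 mm by 178 mm) begins 61 mm behind the grasp point.
Start: joints at [1.184, 0.423, 1.63, -0, 1.089, -0.019], TCP at [224.695, 583.196, 230.675] pointing down, gripper open.
Joint ranges: [-3, 3], [-0.9, 2.11], [0.09, 2.58], [-1.31, 4.45], [0.11, 2.69], [-2.54, 2.54]. Speed limits (rad/s): [2.39, 2.39, 3.01, 3.14, 3.14, 3.14].

### API

Orientations are given as a rotation vector (axis times angle).
In Python, from workcell import ctrl gives the robot as it stands.
- The arm moves only by the tool apply_moves, never from a script. Its argument "increments" is a list of rows, each an object with "gripper": the opening in per cent of the stroke, from 0 (shut) to 100 (fully open); "delta_pos": the shift along the tool's x, y, z in cm, a list of three; "dr": the turn, a rotation vector about the tool's x, y, z in rad, a list of three. In form: [{"gripper": gripper, "delta_pos": [dx, dy, dz], "dr": [ax, ay, az]}, ...]. A call has exactly 5 rows; each row shifts and turns the commanded pose from where the row before left it, along the tool's axes as they then stand; what a row does not reach is not made up. A row lasts 1/12 s, in which the tool goes at most 41.7 mm and 7.16 degrees, less where a joint would pass 70% of its speed; a pose out of reach is approached as far as the arm can. A call with a gripper value outside its range is refused whole. The fingers move at their own pace and stop on an object; the grip force is fixed at half the most. Time passes only in rows, so rows that do not move let the fingers close, or fill a call up. It gives the time, the measured TCP pose, the force and the opening at its end, in the units of the state.
- ctrl.get_obs(): the state, without advancing time (a new reading comes with each control period).
- ctrl.get_image(name): name is "scene" or "top"; returns a dict with "img" (480x640x3 uint8, red, green, blue), "range_z" (480x640 float32, mm along the optical axis (not along the pixel's ray), 0 where there is no reading), "mtx" (3x3 intrinsics, pixels), "rvec" (rotation vector, rad) and "tvec" (3), from world to camera coordinates, as OpenCV has them. Camera axes: x right, y down, z forward; pixel columns grow to the right and rows downward; lengths in mm; the calibration is good to about 2 mm. A picture is of the moment at which its call begins.
- ctrl.close_job(): hands the job in, once; it reports no verdict.
The state is a dict: "t": time; "qpos": joint angles; "qvel": joint speeds; "joint_torque": joint torques, N m; "ee_pos": TCP position; "orientation": TCP orientation; "ft_force": force on the tool from outside, world axes, zero at the start; "moment": the same for the moment, N m; "width": finger opening in mm.
Only numpy, scipy, OpenCV 4.12 (cv2) and the standard library are available. Lean on these libraries where they do the work, as an engineer would, in place of code of your own. Each camera call takes 0.05 s, during which the arm holds its last target. There are 200 camera calls.

### The job

Take the stack of closed bead pots apart: stand the large tin in the large round grey dish and the medium tub in the small round grey dish. The small jar on top of the stack is new stock for the grey rack: bring the older jar in the rack forward to the front half (the low end wall) and stand the new jar behind it in the back half (the tall end wall), both inside the rack. Keep every pot upright throughout and leave the mug, the spool and the pliers alone.

Things in the scene. Friction and masses are not known exactly. Their poses are not given: they have to be found in the camera images.
- large_tin_center (a point): bottom of the stack of three at the start, standing on the bench: plain brass screw-top tin, an upright cylinder of diameter 64 mm, height 54 mm, about 160 g, flat lid. This point is its centre, 27 mm above its underside; z is its axis
- medium_tub_center (a point): middle of the stack, standing on the large tin: white plastic screw-top tub, an upright cylinder of diameter 46 mm, height 54 mm, about 90 g, flat lid. This point is its centre, 27 mm above its underside; z is its axis
- new_jar_center (a point): the new jar, top of the stack, standing on the medium tub. Grey plastic jar with a black lid, a plain upright cylinder of diameter 34 mm, height 56 mm, about 60 g, closed. This point is its centre, 28 mm above its underside; z is its axis
- old_jar_center (a point): the older jar, which stands in the back half of the rack at the start; it looks just like the new jar. Grey plastic jar with a black lid, a plain upright cylinder of diameter 34 mm, height 56 mm, about 60 g, closed. This point is its centre, 28 mm above its underside; z is its axis
- large_dish: a fixed shallow round dish of grey-painted wood, the larger of the two: outside diameter 94 mm, flat floor of diameter 82 mm that lies 3 mm above the bench, rim top 8 mm above the bench. It fits the large tin. Origin: centre of its underside, on the bench; z up
- medium_dish: a fixed shallow round dish of grey-painted wood, the smaller of the two: outside diameter 74 mm, flat floor of diameter 62 mm that lies 3 mm above the bench, rim top 8 mm above the bench. It fits the medium tub. Origin: centre of its underside, on the bench; z up
- rack: fixed open rack of grey-painted wood for a row of two jars, 150 (x) by 62 mm (y). Origin: centre of its underside, on the bench; x runs along the row from front to back, z up. Floor 3 mm above the bench, 140 by 52 mm inside; sides and front end (-x) 10 mm high, back end (+x) 22 mm high. A white line on the floor marks the middle; the halves' middles are at x = -35 (front) and +35 mm (back)
- mug: bystander: white ceramic mug with a handle, diameter 80 mm, 90 mm high, loose; origin at the centre of its underside. Leave alone
- spool: bystander: brown thread spool standing on end, diameter 56 mm, 56 mm high, loose; origin at the centre of its underside. Leave alone
- pliers: bystander: pliers with red grips lying flat, about 165 mm long (y) by 56 mm wide, 13 mm high, loose; origin on the bench under the pivot. Leave alone
There are look-alikes about, which are no part of the job. What is shaped like the part that bears old_jar_center but purple is not meant. What is shaped like the large_dish but purple is not meant.

How it is judged:
By the outcome, as a careful person would: the job done as asked, in the order asked, and still so for the second after the job is handed in, with the robot touching nothing.
It also fails if it takes over 106 s, if anything falls off the work surface, if the arm or the gripper's body presses on something with over 40 N, if the wrist force passes 120 N, or if a joint passes its speed limit or range.

## Working session

There is one attempt and no reset: what is moved stays moved. The work goes in short steps, Python scripts to look and compute and a tool call to move; the robot and the scene stay as the last step left them, time stands still between calls to the robot, and variables do not carry over. Pictures are saved under pics/ and viewed, about 12 in all and at most 16, crops included, and the job is handed in when it is done.

Besides the shell and the picture viewer there is one more tool, called after "Emit:" in YAML: its name, and indented under it one key for each argument. apply_moves: Moves the arm, as the interface text tells. Its arguments: {"type":"object","properties":{"increments":{"type":"array","items":{"type":"object","properties":{"gripper":{"type":"number"},"delta_pos":{"type":"array","items":{"type":"number"}},"dr":{"type":"array","items":{"type":"number"}}}}}},"required":["increments"]}

```bash
mkdir -p pics; cat > h.py <<'E'
import numpy as np, cv2
from workcell import ctrl
def grab(n):
    d=ctrl.get_image(n); R,_=cv2.Rodrigues(np.array(d["rvec"],float)); d["R"]=R; d["t"]=np.array(d["tvec"],float).ravel(); d["K"]=np.array(d["mtx"],float); return d
def ray(d,u,v,z):
    r=d["R"].T@np.linalg.inv(d["K"])@np.array([u,v,1.]); c=-d["R"].T@d["t"]; return c+r*(z-c[2])/r[2]
def cloud(d):
    v,u=np.mgrid[:480,:640]; Z=d["range_z"]; p=np.stack([u,v,np.ones_like(u)],-1)@np.linalg.inv(d["K"]).T*Z[...,None]
    return (p-d["t"])@d["R"]
def save(d,f,crop=None,s=1):
    im=d["img"][...,::-1]
    if crop: x0,y0,x1,y1=crop; im=im[y0:y1,x0:x1]
    cv2.imwrite("pics/"+f,cv2.resize(im,None,fx=s,fy=s,interpolation=cv2.INTER_CUBIC))
E
python3 - <<'E'
from h import *
for n in("scene","top"):
    d=grab(n); save(d,n+"0.png"); np.save(n+".npy",d,allow_pickle=True); print(n,-d["R"].T@d["t"],d["K"][0,0],(d["range_z"]>0).mean())
print(ctrl.get_obs())
E
```

```text
scene [1289.85646411  -69.8539666   806.06445694] 468.9391524477038 0.99513671875
top [ 413.40889775   49.27786431 1209.31635359] 509.7276157399804 0.9960546875
{'t': 0.1, 'qpos': array([ 1.18402652e+00,  4.23759543e-01,  1.63060204e+00,  1.61105082e-05,
        1.08858630e+00, -1.89919666e-02]), 'qvel': array([ 2.90616374e-04, -9.29822596e-04, -1.77964341e-03,  6.96948651e-04,
       -2.23291823e-04, -7.09635550e-05]), 'joint_torque': array([-1.86876114e-04, -5.45611525e+01, -2.74324322e+01,  6.46048458e-02,
        1.87821809e-02, -3.03946479e-05]), 'ee_pos': array([224.49892786, 582.76965804, 229.9869955 ]), 'orientation': array([ 0.2875295 ,  1.5517536 , -0.28961983]), 'ft_force': array([0.04007469, 1.00836472, 0.63142006]), 'moment': array([ 0.03205177, -0.00683539, -0.01501493]), 'width': 88.23246610462428}
```

View pics/scene0.png

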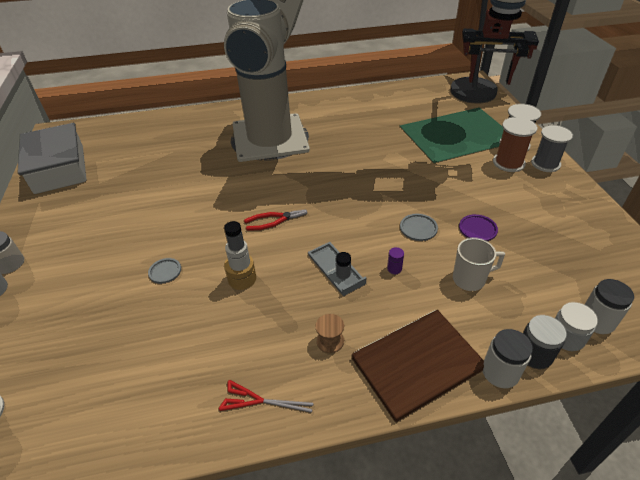

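View pics/top0.png

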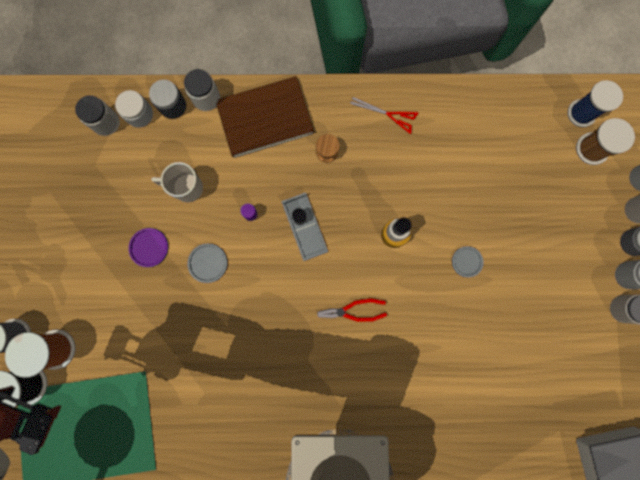

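The large grey dish is at top (208,263), with a purple look-alike at (149,247). The small grey dish is at (467,262). The rack is at (306,225) with its old jar at (300,215); the purple jar at (249,212) isn't meant. The stack is at (398,232). The grey ones fit the description, and I'll confirm that in an enlarged crop while measuring.

```bash
python3 - <<'E'
from h import *
d=np.load("top.npy",allow_pickle=True).item(); s=np.load("scene.npy",allow_pickle=True).item()
P=cloud(d); S=cloud(s)
save(d,"crop1.png",(120,170,500,340),2)
hsv=cv2.cvtColor(d["img"],cv2.COLOR_RGB2HSV)
grey=((hsv[...,1]<60)&(hsv[...,2]>70)).astype(np.uint8)
for name,(x0,y0,x1,y1) in dict(large=(180,235,236,292),small=(445,240,490,285),rack=(275,185,335,268)).items():
    m=np.zeros_like(grey); m[y0:y1,x0:x1]=grey[y0:y1,x0:x1]
    m=cv2.morphologyEx(m,cv2.MORPH_CLOSE,np.ones((5,5)))
    c=max(cv2.findContours(m,cv2.RETR_EXTERNAL,cv2.CHAIN_APPROX_NONE)[0],key=cv2.contourArea)[:,0]
    w=np.array([ray(d,u,v,8)[:2] for u,v in c],np.float32)
    if name=="rack": print(name,cv2.minAreaRect(w), cv2.boxPoints(cv2.minAreaRect(w)).round(1).tolist())
    else: print(name,cv2.minEnclosingCircle(w),cv2.fitEllipse(w), w.min(0),w.max(0))
# heights from both clouds
def top(C,x,y,r,z0,z1,n):
    k=(np.hypot(C[...,0]-x,C[...,1]-y)<r)&(C[...,2]>z0)&(C[...,2]<z1); q=C[k]
    if len(q)<5: print(n,"few"); return
    print(n,len(q),q.mean(0).round(1),((q.min(0)+q.max(0))/2).round(1),np.ptp(q,0).round(1))
for nm,D,C,ps in (("top",d,P,[(398,228),(300,215),(249,211),(180,180),(328,147)]),("scene",s,S,[(233,229),(343,258),(395,252),(475,247),(330,322)])):
    for (u,v) in ps: print(nm,u,v,C[v,u].round(1))
for C,n in((P,"top"),(S,"scene")):
    x,y=(ray(d,400,225,164))[:2]; top(C,x,y,40,150,180,n+" new")
    top(C,x,y,60,100,112,n+" med");
    x,y=(ray(d,300,215,59))[:2]; top(C,x,y,30,53,66,n+" old")
E
```

```text
large ((500.7990417480469, 310.4121398925781), 46.659515380859375) ((500.7239685058594, 310.70660400390625), (90.09681701660156, 91.04183959960938), 5.034477233886719) [455.25443 265.50446] [545.1004  355.97003]
small ((503.6075134277344, -302.6634216308594), 36.202659606933594) ((503.5630798339844, -302.6690368652344), (69.48631286621094, 70.86599731445312), 5.072627544403076) [ 469.16974 -337.96655] [ 537.5561  -266.98022]
rack ((588.25341796875, 80.88906860351562), (152.24423217773438, 62.53068161010742), 20.672225952148438) [[506.0, 83.30000305175781], [528.0999755859375, 24.799999237060547], [670.5, 78.5], [648.4000244140625, 137.0]]
top 398 228 [ 561.  -116.9  164.1]
top 300 215 [606.1  89.6  59.1]
top 249 211 [616.2 207.1  54.7]
top 180 180 [701.  382.    6.1]
top 328 147 [765.8  25.1  60.8]
scene 233 229 [ 580.2 -127.7  164.9]
scene 343 258 [608.7  91.3  55.4]
scene 395 252 [615.2 208.1  52.7]
scene 475 247 [653.9 377.5  66.8]
scene 330 322 [765.6  28.1  53.3]
top new 218 [ 568.4 -127.8  162.5] [ 568.8 -128.2  159.8] [32.7 32.5 16.9]
top med 112 [ 562.8 -123.6  106.9] [ 569.2 -129.9  106.2] [44.1 45.3 10.9]
top old 166 [607.5  92.9  58.5] [607.2  93.2  58.8] [30.8 29.9 11.5]
scene new 220 [ 574.  -129.9  160.7] [ 569.9 -130.1  158.2] [34.7 33.  16.3]
scene med 156 [ 581.7 -132.   106.4] [ 575.5 -131.4  106.2] [36.5 44.3 11.5]
scene old 152 [609.4  90.5  57.5] [608.5  90.8  57.7] [34.4 32.5  8.6]
```

View pics/crop1.png

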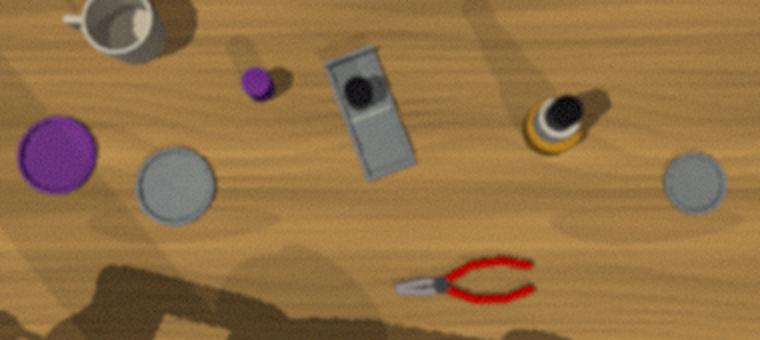

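The crop confirms it. The grey large dish is at crop (175,186), and the purple one at (57,155) is left out. The black-lidded old jar is at crop (358,92), in the half of the rack further from the robot; the purple jar at (257,84) is left out. The order will be: old jar forward, new jar in, tub, then tin.

```bash
cat > go.py <<'E'
import sys
from h import *
from scipy.spatial.transform import Rotation as Ro
# args: x y z jawdeg -> remaining turn (tool), shift in tool axes (cm) before and after the turn
x,y,z,a=map(float,sys.argv[1:5]); o=ctrl.get_obs(); R=Ro.from_rotvec(o["orientation"]).as_matrix()
cur=np.degrees(np.arctan2(R[1,1],R[0,1])); a=cur+((a-cur+90)%180-90); a=np.radians(a)
X=np.array([0,0,-1.]);Y=np.array([np.cos(a),np.sin(a),0]);T=np.stack([X,Y,np.cross(X,Y)],1)
e=np.array([x,y,z])-o["ee_pos"]
np.set_printoptions(suppress=True,precision=3)
print("t",round(o["t"],2),"tcp",o["ee_pos"],"jaw",cur,"w",round(o["width"],1),"F",o["ft_force"],"q6",o["qpos"][5])
print("turn",Ro.from_matrix(R.T@T).as_rotvec(),"shift now",R.T@e/10,"after turn",T.T@e/10)
E
python3 go.py 608 92 100 110.7
```

```text
t 0.1 tcp [224.499 582.77  229.987] jaw 68.92745486419315 w 88.2 F [0.04  1.008 0.631] q6 -0.01899196661941749
turn [-0.729 -0.001  0.001] shift now [ 13.04  -31.989  53.432] after turn [ 12.999 -59.465  18.527]
```

Emit:
apply_moves:
  increments:
    - {"gripper":100,"delta_pos":[0,0,0],"dr":[0.12,0,0]}
    - {"gripper":100,"delta_pos":[0,0,0],"dr":[0.12,0,0]}
    - {"gripper":100,"delta_pos":[0,0,0],"dr":[0.12,0,0]}
    - {"gripper":100,"delta_pos":[0,0,0],"dr":[0.12,0,0]}
    - {"gripper":100,"delta_pos":[0,0,0],"dr":[0.12,0,0]}

```text
t: 0.52
ee_pos: [224.6, 582.9, 230.2]
orientation: [0.758, 1.434, -0.76]
ft_force: [0.2, 0.2, 0.9]
width: 88.1
```

Emit:
apply_moves:
  increments:
    - {"gripper":100,"delta_pos":[0,0,0],"dr":[0.12,0,0]}
    - {"gripper":100,"delta_pos":[0,0,0],"dr":[0.12,0,0]}
    - {"gripper":100,"delta_pos":[0,0,0],"dr":[0.12,0,0]}
    - {"gripper":100,"delta_pos":[0,0,0],"dr":[0.12,0,0]}
    - {"gripper":100,"delta_pos":[0,0,0],"dr":[0.12,0,0]}

```text
t: 0.93
ee_pos: [224.6, 582.9, 230.2]
orientation: [1.211, 1.207, -1.212]
ft_force: [0.2, -0.1, -0.2]
width: 87.7
```

Emit:
apply_moves:
  increments:
    - {"gripper":100,"delta_pos":[0,0,0],"dr":[0.12,0,0]}
    - {"gripper":100,"delta_pos":[0,0,0],"dr":[0.12,0,0]}
    - {"gripper":100,"delta_pos":[0,0,0],"dr":[0.12,0,0]}
    - {"gripper":100,"delta_pos":[0,0,0],"dr":[0.12,0,0]}
    - {"gripper":100,"delta_pos":[0,0,0],"dr":[0.12,0,0]}

```text
t: 1.35
ee_pos: [224.6, 582.9, 230.2]
orientation: [1.637, 0.86, -1.638]
ft_force: [-0.4, 0.1, -1.0]
width: 87.8
```

Emit:
apply_moves:
  increments:
    - {"gripper":100,"delta_pos":[0,0,0],"dr":[0.12,0,0]}
    - {"gripper":100,"delta_pos":[0,0,0],"dr":[0.12,0,0]}
    - {"gripper":100,"delta_pos":[0,0,0],"dr":[0.12,0,0]}
    - {"gripper":100,"delta_pos":[0,0,0],"dr":[0.12,0,0]}
    - {"gripper":100,"delta_pos":[0,0,0],"dr":[0.12,0,0]}

```text
t: 1.77
ee_pos: [224.5, 582.9, 230.2]
orientation: [2.02, 0.375, -2.021]
ft_force: [0.2, 0.2, 0.9]
width: 87.8
```

```bash
python3 go.py 608 92 110 -69.3
```

```text
t 1.77 tcp [224.55  582.903 230.197] jaw -68.92263390269264 w 87.8 F [0.213 0.242 0.854] q6 2.3869295500854033
turn [ 0.007  0.001 -0.001] shift now [ 12.046  59.588 -18.133] after turn [ 12.02   59.475 -18.517]
```

Emit:
apply_moves:
  increments:
    - {"gripper":100,"delta_pos":[0,1.5,-0.5],"dr":[0.007,0,0]}
    - {"gripper":100,"delta_pos":[0,3.2,-1.0],"dr":[0,0,0]}
    - {"gripper":100,"delta_pos":[0,3.2,-1.0],"dr":[0,0,0]}
    - {"gripper":100,"delta_pos":[0,3.2,-1.0],"dr":[0,0,0]}
    - {"gripper":100,"delta_pos":[0,3.2,-1.0],"dr":[0,0,0]}

```text
t: 2.18
ee_pos: [318.9, 463.6, 230.3]
orientation: [2.018, 0.378, -2.019]
ft_force: [0.3, -1.0, 0.1]
width: 87.6
```

Emit:
apply_moves:
  increments:
    - {"gripper":100,"delta_pos":[0,3.2,-1.0],"dr":[0,0,0]}
    - {"gripper":100,"delta_pos":[0,3.2,-1.0],"dr":[0,0,0]}
    - {"gripper":100,"delta_pos":[0,3.2,-1.0],"dr":[0,0,0]}
    - {"gripper":100,"delta_pos":[0,3.2,-1.0],"dr":[0,0,0]}
    - {"gripper":100,"delta_pos":[0,3.2,-1.0],"dr":[0,0,0]}

```text
t: 2.6
ee_pos: [422.8, 331.9, 230.5]
orientation: [2.018, 0.378, -2.019]
ft_force: [-0.7, -0.1, 0.3]
width: 87.6
```

Emit:
apply_moves:
  increments:
    - {"gripper":100,"delta_pos":[0,3.2,-1.0],"dr":[0,0,0]}
    - {"gripper":100,"delta_pos":[0,3.2,-1.0],"dr":[0,0,0]}
    - {"gripper":100,"delta_pos":[0,3.2,-1.0],"dr":[0,0,0]}
    - {"gripper":100,"delta_pos":[0,3.2,-1.0],"dr":[0,0,0]}
    - {"gripper":100,"delta_pos":[0,3.2,-1.0],"dr":[0,0,0]}

```text
t: 3.02
ee_pos: [526.6, 200.4, 230.5]
orientation: [2.018, 0.378, -2.019]
ft_force: [0.5, 1.2, -0.4]
width: 87.9
```

Emit:
apply_moves:
  increments:
    - {"gripper":100,"delta_pos":[2.0,3.2,-1.0],"dr":[0,0,0]}
    - {"gripper":100,"delta_pos":[2.5,3.2,-1.0],"dr":[0,0,0]}
    - {"gripper":100,"delta_pos":[2.5,3.2,-1.0],"dr":[0,0,0]}
    - {"gripper":100,"delta_pos":[2.5,2.0,-0.3],"dr":[0,0,0]}
    - {"gripper":100,"delta_pos":[1.5,0,0],"dr":[0,0,0]}

```text
t: 3.43
ee_pos: [598.9, 102.2, 118.2]
orientation: [2.019, 0.374, -2.023]
ft_force: [-0.6, 0.2, -0.9]
width: 87.7
```

```bash
python3 go.py 608 92 32 -69.3; python3 -c "
from h import *
d=grab('scene'); save(d,'s1.png',(180,120,440,320),3)"
```

```text
t 3.43 tcp [598.903 102.179 118.208] jaw -68.95347142048595 w 87.7 F [-0.601  0.198 -0.923] q6 1.3541384087261765
turn [ 0.006  0.002 -0.   ] shift now [ 8.62   1.272 -0.502] after turn [ 8.621  1.274 -0.491]
```

View pics/s1.png

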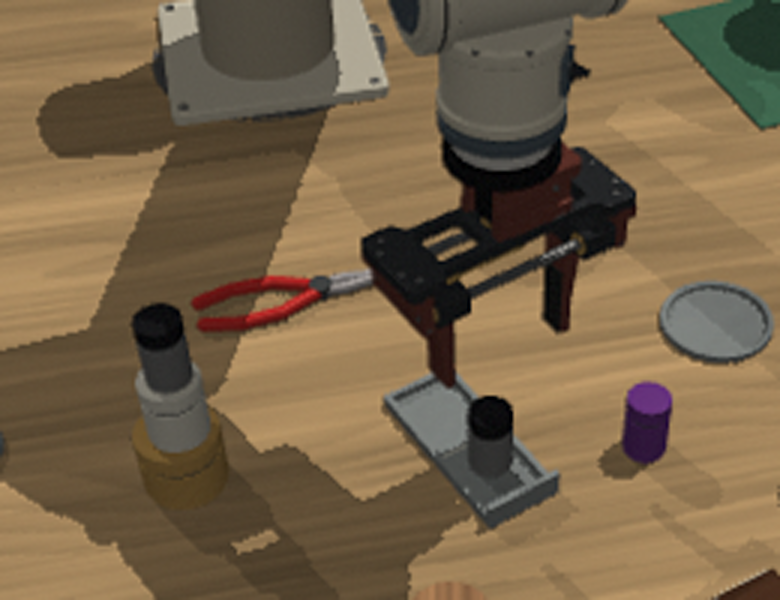

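View: the jar is between the middle line and the tall end wall at crop (525,500), as described, and the fingers straddle across the row. Aligning and going down.

Emit:
apply_moves:
  increments:
    - {"gripper":100,"delta_pos":[0,1.27,-0.5],"dr":[0.006,0,0]}
    - {"gripper":100,"delta_pos":[2.0,0,0],"dr":[0,0,0]}
    - {"gripper":100,"delta_pos":[2.0,0,0],"dr":[0,0,0]}
    - {"gripper":100,"delta_pos":[0,0,0],"dr":[0,0,0]}
    - {"gripper":100,"delta_pos":[0,0,0],"dr":[0,0,0]}

```text
t: 3.9
ee_pos: [607.7, 96.5, 81.5]
orientation: [2.023, 0.371, -2.024]
ft_force: [-0.0, 0.3, 0.7]
width: 87.7
```

```bash
python3 go.py 608 92 32 -69.3
```

```text
t 3.9 tcp [607.685  96.539  81.501] jaw -69.23698570077947 w 87.7 F [-0.012  0.335  0.686] q6 1.3467168505072544
turn [0.001 0.    0.   ] shift now [4.95  0.436 0.129] after turn [4.95  0.436 0.131]
```

Emit:
apply_moves:
  increments:
    - {"gripper":100,"delta_pos":[0,0.44,0.13],"dr":[0,0,0]}
    - {"gripper":100,"delta_pos":[2.0,0,0],"dr":[0,0,0]}
    - {"gripper":100,"delta_pos":[2.0,0,0],"dr":[0,0,0]}
    - {"gripper":100,"delta_pos":[0.9,0,0],"dr":[0,0,0]}
    - {"gripper":100,"delta_pos":[0,0,0],"dr":[0,0,0]}

```text
t: 4.32
ee_pos: [607.3, 91.9, 31.3]
orientation: [2.023, 0.37, -2.026]
ft_force: [-0.0, 0.1, -0.6]
width: 88.0
```

Emit:
apply_moves:
  increments:
    - {"gripper":50,"delta_pos":[0,0,0],"dr":[0,0,0]}
    - {"gripper":45,"delta_pos":[0,0,0],"dr":[0,0,0]}
    - {"gripper":40,"delta_pos":[0,0,0],"dr":[0,0,0]}
    - {"gripper":30,"delta_pos":[0,0,0],"dr":[0,0,0]}
    - {"gripper":20,"delta_pos":[0,0,0],"dr":[0,0,0]}

```text
t: 4.73
ee_pos: [608.4, 92.3, 32.6]
orientation: [2.026, 0.369, -2.023]
ft_force: [-0.0, -0.3, -0.7]
width: 57.8
```

Emit:
apply_moves:
  increments:
    - {"gripper":0,"delta_pos":[0,0,0],"dr":[0,0,0]}
    - {"gripper":0,"delta_pos":[0,0,0],"dr":[0,0,0]}
    - {"gripper":0,"delta_pos":[0,0,0],"dr":[0,0,0]}
    - {"gripper":0,"delta_pos":[0,0,0],"dr":[0,0,0]}
    - {"gripper":0,"delta_pos":[0,0,0],"dr":[0,0,0]}

```text
t: 5.15
ee_pos: [608.0, 92.2, 31.9]
orientation: [2.025, 0.369, -2.025]
ft_force: [-1.0, 0.1, 0.1]
width: 33.4
```

```bash
python3 go.py 555.5 68.5 47 -69.3
```

```text
t 5.15 tcp [607.96   92.185  31.872] jaw -69.32887728207542 w 33.4 F [-0.963  0.11   0.13 ] q6 1.3411084292275552
turn [-0.001  0.     0.   ] shift now [-1.512  0.364  5.744] after turn [-1.513  0.361  5.745]
```

Emit:
apply_moves:
  increments:
    - {"gripper":0,"delta_pos":[-1.0,0,0],"dr":[0,0,0]}
    - {"gripper":0,"delta_pos":[-0.5,0.1,1.0],"dr":[0,0,0]}
    - {"gripper":0,"delta_pos":[0,0.1,1.8],"dr":[0,0,0]}
    - {"gripper":0,"delta_pos":[0,0.1,1.8],"dr":[0,0,0]}
    - {"gripper":0,"delta_pos":[0,0.05,1.1],"dr":[0,0,0]}

```text
t: 5.57
ee_pos: [553.6, 68.0, 47.3]
orientation: [2.024, 0.369, -2.026]
ft_force: [0.6, 0.3, -1.1]
width: 33.5
```

Emit:
apply_moves:
  increments:
    - {"gripper":0,"delta_pos":[0,0,0],"dr":[0,0,0]}
    - {"gripper":0,"delta_pos":[0.7,0,0],"dr":[0,0,0]}
    - {"gripper":0,"delta_pos":[0.6,0,0],"dr":[0,0,0]}
    - {"gripper":0,"delta_pos":[0,0,0],"dr":[0,0,0]}
    - {"gripper":0,"delta_pos":[0,0,0],"dr":[0,0,0]}

```text
t: 5.98
ee_pos: [556.2, 69.0, 33.1]
orientation: [2.024, 0.37, -2.025]
ft_force: [-0.3, -0.9, -0.6]
width: 33.7
```

```bash
python3 go.py 555.5 68.5 32 -69.3;  python3 -c "
from h import *
d=grab('top'); save(d,'t2.png',(250,170,430,290),4)"
```

```text
t 5.98 tcp [556.192  68.989  33.147] jaw -69.31558690270779 w 33.7 F [-0.322 -0.851 -0.575] q6 1.3119200529583177
turn [-0.     0.001  0.   ] shift now [0.115 0.021 0.082] after turn [0.115 0.021 0.082]
```

View pics/t2.png

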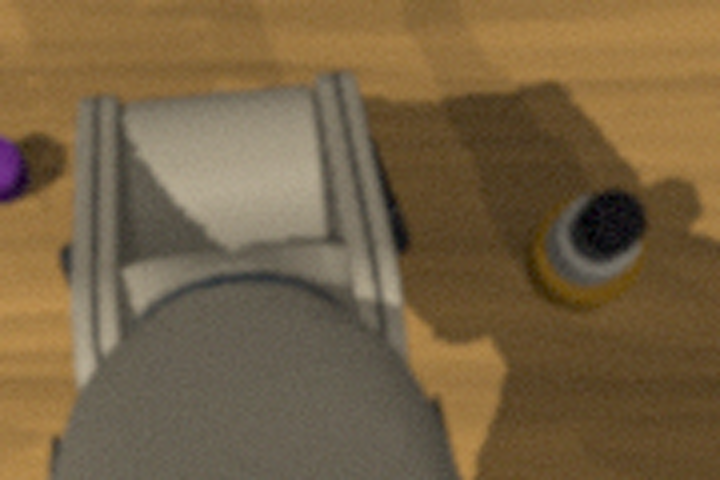

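The arm hides the jar from above; the measured height is 1 mm above the seated one. Lowering, releasing and rising.

Emit:
apply_moves:
  increments:
    - {"gripper":0,"delta_pos":[0.13,0,0.05],"dr":[0,0,0]}
    - {"gripper":0,"delta_pos":[0,0,0],"dr":[0,0,0]}
    - {"gripper":60,"delta_pos":[0,0,0],"dr":[0,0,0]}
    - {"gripper":100,"delta_pos":[0,0,0],"dr":[0,0,0]}
    - {"gripper":100,"delta_pos":[0,0,0],"dr":[0,0,0]}

```text
t: 6.45
ee_pos: [555.6, 68.6, 32.7]
orientation: [2.025, 0.369, -2.024]
ft_force: [-0.8, 0.3, -0.2]
width: 50.0
```

Emit:
apply_moves:
  increments:
    - {"gripper":100,"delta_pos":[0,0,0],"dr":[0,0,0]}
    - {"gripper":100,"delta_pos":[0,0,0],"dr":[0,0,0]}
    - {"gripper":100,"delta_pos":[0,0,0],"dr":[0,0,0]}
    - {"gripper":100,"delta_pos":[-1.5,0,0],"dr":[0,0,0]}
    - {"gripper":100,"delta_pos":[-3.0,0,0],"dr":[0,0,0]}

```text
t: 6.87
ee_pos: [552.9, 68.3, 75.2]
orientation: [2.018, 0.37, -2.032]
ft_force: [-0.1, 0.3, -0.0]
width: 83.6
```

Emit:
apply_moves:
  increments:
    - {"gripper":100,"delta_pos":[-3.5,0,0],"dr":[0,0,0]}
    - {"gripper":100,"delta_pos":[-3.5,0,0],"dr":[0,0,0]}
    - {"gripper":100,"delta_pos":[-3.5,0,0],"dr":[0,0,0]}
    - {"gripper":100,"delta_pos":[-1.5,0,0],"dr":[0,0,0]}
    - {"gripper":100,"delta_pos":[0,0,0],"dr":[0,0,0]}

```text
t: 7.28
ee_pos: [557.9, 68.9, 202.0]
orientation: [2.033, 0.369, -2.016]
ft_force: [1.1, -0.3, 0.6]
width: 88.1
```

```bash
python3 go.py 569.5 -129.5 193 -69.3;  python3 -c "
from h import *
d=grab('scene'); save(d,'s3.png',(200,180,440,320),3)
C=cloud(d); q=C[(np.hypot(C[...,0]-555,C[...,1]-69)<40)&(abs(C[...,2]-58)<4)]; print(len(q),(q.min(0)+q.max(0))/2,np.ptp(q,0))"
```

```text
t 7.28 tcp [557.937  68.862 201.979] jaw -69.3297038518987 w 88.1 F [ 1.135 -0.296  0.59 ] q6 1.3116403418017217
turn [-0.001 -0.008 -0.002] shift now [ 0.891 18.966  5.927] after turn [ 0.898 18.964  5.93 ]
137 [556.04988244  66.24670032  57.83900458] [34.70474277 32.7175882   7.61240892]
```

View pics/s3.png

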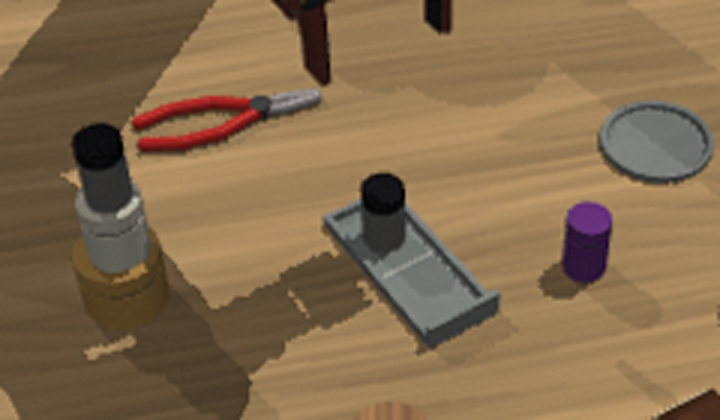

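The old jar now stands upright in the front half at crop (383,212), clear of the white line. On to the stack.

Emit:
apply_moves:
  increments:
    - {"gripper":100,"delta_pos":[0,2.0,0.6],"dr":[0,0,0]}
    - {"gripper":100,"delta_pos":[0,3.5,1.1],"dr":[0,0,0]}
    - {"gripper":100,"delta_pos":[0,3.5,1.1],"dr":[0,0,0]}
    - {"gripper":100,"delta_pos":[0,3.5,1.1],"dr":[0,0,0]}
    - {"gripper":100,"delta_pos":[0,3.5,1.1],"dr":[0,0,0]}

```text
t: 7.75
ee_pos: [563.8, -100.0, 195.5]
orientation: [2.022, 0.371, -2.028]
ft_force: [0.6, -0.3, -1.2]
width: 87.8
```

Emit:
apply_moves:
  increments:
    - {"gripper":100,"delta_pos":[0,2.0,0.6],"dr":[0,0,0]}
    - {"gripper":100,"delta_pos":[0,0.9,0.3],"dr":[0,0,0]}
    - {"gripper":100,"delta_pos":[0,0,0],"dr":[0,0,0]}
    - {"gripper":100,"delta_pos":[0,0,0],"dr":[0,0,0]}
    - {"gripper":100,"delta_pos":[0,0,0],"dr":[0,0,0]}

```text
t: 8.17
ee_pos: [566.5, -127.7, 196.8]
orientation: [2.023, 0.371, -2.026]
ft_force: [-0.6, -0.5, 0.5]
width: 87.4
```

```bash
python3 go.py 569.5 -129.5 134 -69.3
```

```text
t 8.17 tcp [ 566.453 -127.691  196.794] jaw -69.27389175431892 w 87.4 F [-0.566 -0.48   0.461] q6 0.9664904245948558
turn [0.    0.001 0.001] shift now [ 6.279  0.284 -0.228] after turn [ 6.279  0.277 -0.221]
```

Emit:
apply_moves:
  increments:
    - {"gripper":100,"delta_pos":[0,0.26,-0.22],"dr":[0,0,0]}
    - {"gripper":100,"delta_pos":[2.0,0,0],"dr":[0,0,0]}
    - {"gripper":100,"delta_pos":[2.0,0,0],"dr":[0,0,0]}
    - {"gripper":100,"delta_pos":[2.0,0,0],"dr":[0,0,0]}
    - {"gripper":100,"delta_pos":[0.9,0,0],"dr":[0,0,0]}

```text
t: 8.58
ee_pos: [568.9, -129.2, 126.5]
orientation: [2.022, 0.372, -2.027]
ft_force: [-0.2, 0.3, -0.2]
width: 87.9
```

Emit:
apply_moves:
  increments:
    - {"gripper":100,"delta_pos":[0,0,0],"dr":[0,0,0]}
    - {"gripper":60,"delta_pos":[0,0,0],"dr":[0,0,0]}
    - {"gripper":50,"delta_pos":[0,0,0],"dr":[0,0,0]}
    - {"gripper":45,"delta_pos":[0,0,0],"dr":[0,0,0]}
    - {"gripper":42,"delta_pos":[0,0,0],"dr":[0,0,0]}

```text
t: 9.0
ee_pos: [570.6, -130.8, 129.7]
orientation: [2.026, 0.368, -2.023]
ft_force: [-0.8, 0.7, 0.0]
width: 64.5
```

```bash
python3 go.py 569.5 -129.5 128 -69.3;  python3 -c "
from h import *
d=grab('scene'); save(d,'s4.png',(190,150,310,300),4)"
```

```text
t 9.0 tcp [ 570.642 -130.831  129.69 ] jaw -69.32311785555217 w 64.5 F [-0.765  0.653  0.045] q6 0.9642224701170521
turn [-0.    -0.002 -0.001] shift now [ 0.169 -0.165  0.06 ] after turn [ 0.169 -0.165  0.06 ]
```

View pics/s4.png

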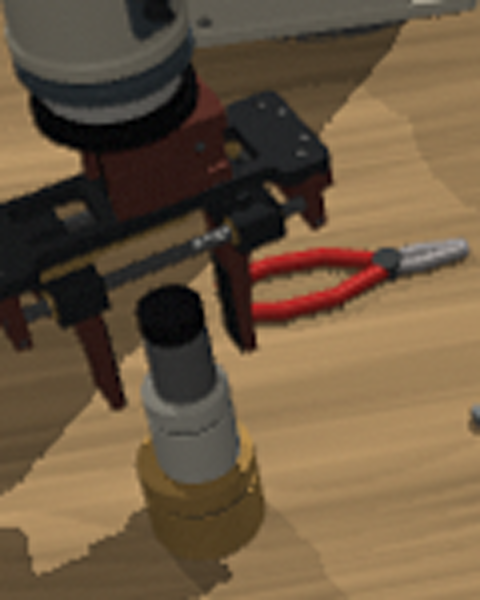

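The fingers straddle the jar at crop (180,340), with the tub below untouched. Nudging 1.5 mm and closing.

Emit:
apply_moves:
  increments:
    - {"gripper":50,"delta_pos":[0.1,-0.13,0.05],"dr":[0,0,0]}
    - {"gripper":42,"delta_pos":[0,0,0],"dr":[0,0,0]}
    - {"gripper":35,"delta_pos":[0,0,0],"dr":[0,0,0]}
    - {"gripper":25,"delta_pos":[0,0,0],"dr":[0,0,0]}
    - {"gripper":15,"delta_pos":[0,0,0],"dr":[0,0,0]}

```text
t: 9.47
ee_pos: [569.0, -129.7, 127.6]
orientation: [2.025, 0.369, -2.025]
ft_force: [-1.1, 0.3, 0.2]
width: 33.6
```

Emit:
apply_moves:
  increments:
    - {"gripper":0,"delta_pos":[0,0,0],"dr":[0,0,0]}
    - {"gripper":0,"delta_pos":[0,0,0],"dr":[0,0,0]}
    - {"gripper":0,"delta_pos":[0,0,0],"dr":[0,0,0]}
    - {"gripper":0,"delta_pos":[0,0,0],"dr":[0,0,0]}
    - {"gripper":0,"delta_pos":[0,0,0],"dr":[0,0,0]}

```text
t: 9.88
ee_pos: [569.0, -129.7, 127.6]
orientation: [2.025, 0.369, -2.025]
ft_force: [-1.1, 0.1, 1.3]
width: 33.2
```

```bash
python3 go.py 623 94 88 -69.3
```

```text
t 9.88 tcp [ 568.986 -129.675  127.603] jaw -69.32943281150347 w 33.2 F [-1.071  0.076  1.311] q6 0.9655569653262731
turn [-0.001  0.     0.   ] shift now [  3.96  -19.021 -12.949] after turn [  3.96  -19.014 -12.959]
```

Emit:
apply_moves:
  increments:
    - {"gripper":0,"delta_pos":[-0.5,0,0],"dr":[0,0,0]}
    - {"gripper":0,"delta_pos":[-1.0,0,0],"dr":[0,0,0]}
    - {"gripper":0,"delta_pos":[-1.5,0,0],"dr":[0,0,0]}
    - {"gripper":0,"delta_pos":[0,-1.0,-0.7],"dr":[0,0,0]}
    - {"gripper":0,"delta_pos":[0,-2.0,-1.4],"dr":[0,0,0]}

```text
t: 10.3
ee_pos: [578.9, -95.2, 158.9]
orientation: [2.028, 0.365, -2.023]
ft_force: [0.4, 0.2, -1.3]
width: 33.5
```

Emit:
apply_moves:
  increments:
    - {"gripper":0,"delta_pos":[0,-2.6,-1.8],"dr":[0,0,0]}
    - {"gripper":0,"delta_pos":[0,-2.6,-1.8],"dr":[0,0,0]}
    - {"gripper":0,"delta_pos":[0,-2.6,-1.8],"dr":[0,0,0]}
    - {"gripper":0,"delta_pos":[0,-2.6,-1.8],"dr":[0,0,0]}
    - {"gripper":0,"delta_pos":[0,-2.6,-1.7],"dr":[0,0,0]}

```text
t: 10.72
ee_pos: [615.8, 61.3, 157.7]
orientation: [2.025, 0.369, -2.024]
ft_force: [0.2, -0.7, -1.7]
width: 33.8
```

Emit:
apply_moves:
  increments:
    - {"gripper":0,"delta_pos":[1.0,-2.0,-1.3],"dr":[0,0,0]}
    - {"gripper":0,"delta_pos":[2.0,-1.0,-0.6],"dr":[0,0,0]}
    - {"gripper":0,"delta_pos":[2.0,0,0],"dr":[0,0,0]}
    - {"gripper":0,"delta_pos":[1.5,0,0],"dr":[0,0,0]}
    - {"gripper":0,"delta_pos":[0,0,0],"dr":[0,0,0]}

```text
t: 11.13
ee_pos: [620.3, 94.7, 89.4]
orientation: [2.019, 0.371, -2.03]
ft_force: [-0.3, 0.1, -1.3]
width: 33.5
```

```bash
python3 go.py 623 94 23 -69.3
```

```text
t 11.13 tcp [620.289  94.668  89.382] jaw -69.26800424284549 w 33.5 F [-0.291  0.095 -1.261] q6 1.3412868795104809
turn [0.001 0.005 0.001] shift now [ 6.637  0.167 -0.264] after turn [ 6.638  0.158 -0.23 ]
```

Emit:
apply_moves:
  increments:
    - {"gripper":0,"delta_pos":[0,0.1,-0.1],"dr":[0,0,0]}
    - {"gripper":0,"delta_pos":[1.5,0,0],"dr":[0,0,0]}
    - {"gripper":0,"delta_pos":[1.5,0,0],"dr":[0,0,0]}
    - {"gripper":0,"delta_pos":[0,0,0],"dr":[0,0,0]}
    - {"gripper":0,"delta_pos":[0,0,0],"dr":[0,0,0]}

```text
t: 11.55
ee_pos: [624.2, 93.0, 63.3]
orientation: [2.025, 0.369, -2.025]
ft_force: [0.1, 0.2, -0.5]
width: 34.0
```

```bash
python3 go.py 623 94 23 -69.3;  python3 -c "
from h import *
d=grab('scene'); save(d,'s5.png',(280,180,420,310),5)"
```

```text
t 11.55 tcp [624.186  93.019  63.259] jaw -69.34863167044233 w 34.0 F [ 0.082  0.218 -0.502] q6 1.3394128764463793
turn [-0.001 -0.    -0.   ] shift now [ 4.026 -0.134  0.077] after turn [ 4.026 -0.134  0.076]
```

View pics/s5.png

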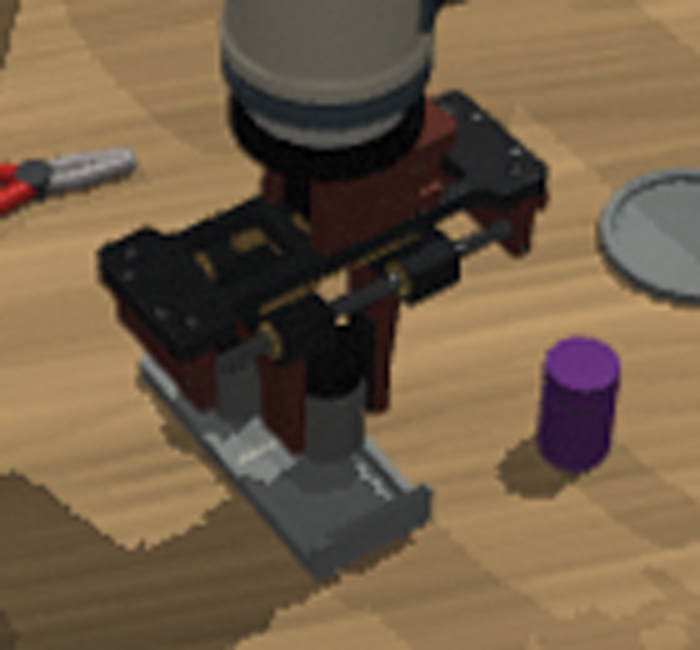

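The new jar hangs upright over the back half at crop (335,430), clear of both the old jar and the tall wall. Lowering.

Emit:
apply_moves:
  increments:
    - {"gripper":0,"delta_pos":[1.2,-0.1,0.05],"dr":[0,0,0]}
    - {"gripper":0,"delta_pos":[1.2,0,0],"dr":[0,0,0]}
    - {"gripper":0,"delta_pos":[0.8,0,0],"dr":[0,0,0]}
    - {"gripper":0,"delta_pos":[0.5,0,0],"dr":[0,0,0]}
    - {"gripper":0,"delta_pos":[0,0,0],"dr":[0,0,0]}

```text
t: 12.02
ee_pos: [621.9, 93.6, 23.8]
orientation: [2.022, 0.369, -2.028]
ft_force: [-0.2, 0.4, -0.1]
width: 33.8
```

Emit:
apply_moves:
  increments:
    - {"gripper":0,"delta_pos":[0,0,0],"dr":[0,0,0]}
    - {"gripper":0,"delta_pos":[0,0,0],"dr":[0,0,0]}
    - {"gripper":0,"delta_pos":[0,0,0],"dr":[0,0,0]}
    - {"gripper":0,"delta_pos":[0,0,0],"dr":[0,0,0]}
    - {"gripper":0,"delta_pos":[0,0,0],"dr":[0,0,0]}

```text
t: 12.43
ee_pos: [623.4, 93.8, 26.0]
orientation: [2.026, 0.369, -2.024]
ft_force: [-0.4, -1.2, -0.6]
width: 34.0
```

```bash
python3 go.py 623 94 22.6 -69.3
```

```text
t 12.43 tcp [623.393  93.828  25.977] jaw -69.32804153148523 w 34.0 F [-0.408 -1.221 -0.568] q6 1.3405421924506744
turn [-0.    -0.001 -0.   ] shift now [ 0.338 -0.03   0.031] after turn [ 0.338 -0.03   0.031]
```

Emit:
apply_moves:
  increments:
    - {"gripper":0,"delta_pos":[0.15,0,0],"dr":[0,0,0]}
    - {"gripper":0,"delta_pos":[0.1,0,0],"dr":[0,0,0]}
    - {"gripper":0,"delta_pos":[0,0,0],"dr":[0,0,0]}
    - {"gripper":0,"delta_pos":[0,0,0],"dr":[0,0,0]}
    - {"gripper":0,"delta_pos":[0,0,0],"dr":[0,0,0]}

```text
t: 12.85
ee_pos: [623.0, 93.8, 23.0]
orientation: [2.025, 0.369, -2.025]
ft_force: [-0.0, -0.0, -0.4]
width: 33.4
```

```bash
python3 go.py 623 94 22.6 -69.3
```

```text
t 12.85 tcp [623.045  93.803  23.017] jaw -69.33013935652673 w 33.4 F [-0.042 -0.048 -0.376] q6 1.3405819208837833
turn [-0.001  0.     0.   ] shift now [ 0.042 -0.02  -0.003] after turn [ 0.042 -0.02  -0.003]
```

Emit:
apply_moves:
  increments:
    - {"gripper":0,"delta_pos":[0.05,0,0],"dr":[0,0,0]}
    - {"gripper":0,"delta_pos":[0,0,0],"dr":[0,0,0]}
    - {"gripper":60,"delta_pos":[0,0,0],"dr":[0,0,0]}
    - {"gripper":100,"delta_pos":[0,0,0],"dr":[0,0,0]}
    - {"gripper":100,"delta_pos":[0,0,0],"dr":[0,0,0]}

```text
t: 13.27
ee_pos: [623.1, 93.8, 22.6]
orientation: [2.025, 0.369, -2.025]
ft_force: [0.2, -0.0, -0.1]
width: 50.3
```

Emit:
apply_moves:
  increments:
    - {"gripper":100,"delta_pos":[0,0,0],"dr":[0,0,0]}
    - {"gripper":100,"delta_pos":[0,0,0],"dr":[0,0,0]}
    - {"gripper":100,"delta_pos":[0,0,0],"dr":[0,0,0]}
    - {"gripper":100,"delta_pos":[-1.5,0,0],"dr":[0,0,0]}
    - {"gripper":100,"delta_pos":[-3.0,0,0],"dr":[0,0,0]}

```text
t: 13.68
ee_pos: [620.4, 93.4, 65.5]
orientation: [2.018, 0.37, -2.032]
ft_force: [0.1, -0.0, -0.2]
width: 83.4
```

Emit:
apply_moves:
  increments:
    - {"gripper":100,"delta_pos":[-3.5,0,0],"dr":[0,0,0]}
    - {"gripper":100,"delta_pos":[-3.5,0,0],"dr":[0,0,0]}
    - {"gripper":100,"delta_pos":[-2.5,0,0],"dr":[0,0,0]}
    - {"gripper":100,"delta_pos":[0,2.0,1.3],"dr":[0,0,0]}
    - {"gripper":100,"delta_pos":[0,3.0,2.1],"dr":[0,0,0]}

```text
t: 14.1
ee_pos: [611.2, 36.7, 166.5]
orientation: [2.03, 0.372, -2.015]
ft_force: [-0.3, -0.3, -0.6]
width: 88.0
```

Emit:
apply_moves:
  increments:
    - {"gripper":100,"delta_pos":[0,3.0,2.1],"dr":[0,0,0]}
    - {"gripper":100,"delta_pos":[0,3.0,2.1],"dr":[0,0,0]}
    - {"gripper":100,"delta_pos":[0,3.0,2.1],"dr":[0,0,0]}
    - {"gripper":100,"delta_pos":[0,2.0,1.4],"dr":[0,0,0]}
    - {"gripper":100,"delta_pos":[0,0,0],"dr":[0,0,0]}

```text
t: 14.52
ee_pos: [574.6, -98.9, 163.8]
orientation: [2.027, 0.365, -2.026]
ft_force: [0.2, 0.0, -0.2]
width: 87.9
```

```bash
python3 - <<'E'
from h import *
d=grab('scene'); save(d,'s6.png',(200,180,420,320),3)
C=cloud(d); 
for x,y,r,z in((623,94,25,58),(556,67,25,58),(570,-129,35,107),(570,-129,50,52)):
    q=C[(np.hypot(C[...,0]-x,C[...,1]-y)<r)&(abs(C[...,2]-z)<4)]; print(len(q),(q.min(0)+q.max(0))/2,np.ptp(q,0))
E
python3 go.py 569.5 -129.5 84 -69.3
```

```text
154 [624.81862058  91.43849759  57.78758712] [37.11733789 31.98856843  7.18919918]
139 [557.5363515   66.43888418  57.61686524] [33.96867097 33.44173211  7.22151957]
284 [ 568.83288033 -131.43550195  106.96164649] [49.92335741 44.39402016  7.87651769]
215 [ 574.57216214 -134.50008469   52.05910242] [54.44947518 61.46420651  7.85684685]
t 14.57 tcp [575.33  -97.072 163.72 ] jaw -69.53211708795568 w 88.2 F [ 0.788  0.374 -0.042] q6 1.0260828577316323
turn [-0.004 -0.001 -0.001] shift now [7.972 2.83  1.686] after turn [7.972 2.827 1.692]
```

View pics/s6.png

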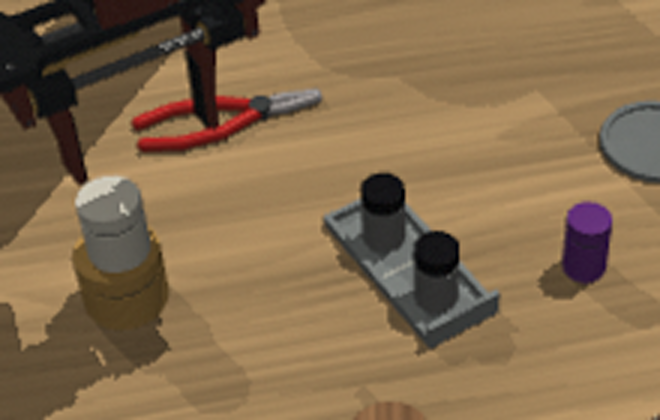

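Both jars stand upright in the rack, one each side of the white line at crop (383,210) and (436,270). Next is the tub at crop (112,222).

Emit:
apply_moves:
  increments:
    - {"gripper":100,"delta_pos":[0,1.5,0.8],"dr":[0,0,0]}
    - {"gripper":100,"delta_pos":[0,1.3,0.8],"dr":[0,0,0]}
    - {"gripper":100,"delta_pos":[1.5,0,0],"dr":[0,0,0]}
    - {"gripper":100,"delta_pos":[1.5,0,0],"dr":[0,0,0]}
    - {"gripper":100,"delta_pos":[0,0,0],"dr":[0,0,0]}

```text
t: 14.98
ee_pos: [569.5, -125.6, 130.9]
orientation: [2.022, 0.372, -2.028]
ft_force: [-0.8, 0.0, -0.8]
width: 87.7
```

```bash
python3 go.py 569.8 -130 74 -69.3
```

```text
t 14.98 tcp [ 569.474 -125.577  130.922] jaw -69.2982256222374 w 87.7 F [-0.829  0.002 -0.824] q6 0.9716167329388729
turn [0.    0.003 0.002] shift now [5.692 0.438 0.111] after turn [5.692 0.425 0.126]
```

Emit:
apply_moves:
  increments:
    - {"gripper":100,"delta_pos":[0.8,0.3,0.1],"dr":[0,0,0]}
    - {"gripper":100,"delta_pos":[1.5,0,0],"dr":[0,0,0]}
    - {"gripper":100,"delta_pos":[1.8,0,0],"dr":[0,0,0]}
    - {"gripper":100,"delta_pos":[1.5,0,0],"dr":[0,0,0]}
    - {"gripper":100,"delta_pos":[0,0,0],"dr":[0,0,0]}

```text
t: 15.4
ee_pos: [569.6, -129.2, 74.6]
orientation: [2.022, 0.372, -2.028]
ft_force: [-0.7, 0.6, -0.1]
width: 87.8
```

Emit:
apply_moves:
  increments:
    - {"gripper":90,"delta_pos":[0,0,0],"dr":[0,0,0]}
    - {"gripper":80,"delta_pos":[0,0,0],"dr":[0,0,0]}
    - {"gripper":75,"delta_pos":[0,0,0],"dr":[0,0,0]}
    - {"gripper":70,"delta_pos":[0,0,0],"dr":[0,0,0]}
    - {"gripper":70,"delta_pos":[0,0,0],"dr":[0,0,0]}

```text
t: 15.82
ee_pos: [571.3, -130.2, 77.5]
orientation: [2.026, 0.369, -2.023]
ft_force: [0.3, -0.3, -0.1]
width: 61.9
```

```bash
python3 go.py 569.8 -130 74 -69.3
```

```text
t 15.82 tcp [ 571.296 -130.18    77.461] jaw -69.32744196806888 w 61.9 F [ 0.271 -0.27  -0.098] q6 0.9656131698067411
turn [-0.    -0.001 -0.001] shift now [ 0.346 -0.07   0.134] after turn [ 0.346 -0.07   0.134]
```

Emit:
apply_moves:
  increments:
    - {"gripper":70,"delta_pos":[0.25,-0.05,0.1],"dr":[0,0,0]}
    - {"gripper":60,"delta_pos":[0,0,0],"dr":[0,0,0]}
    - {"gripper":52,"delta_pos":[0,0,0],"dr":[0,0,0]}
    - {"gripper":45,"delta_pos":[0,0,0],"dr":[0,0,0]}
    - {"gripper":30,"delta_pos":[0,0,0],"dr":[0,0,0]}

```text
t: 16.23
ee_pos: [569.5, -130.0, 74.0]
orientation: [2.025, 0.369, -2.025]
ft_force: [-0.7, 0.5, 0.1]
width: 45.5
```

Emit:
apply_moves:
  increments:
    - {"gripper":0,"delta_pos":[0,0,0],"dr":[0,0,0]}
    - {"gripper":0,"delta_pos":[0,0,0],"dr":[0,0,0]}
    - {"gripper":0,"delta_pos":[0,0,0],"dr":[0,0,0]}
    - {"gripper":0,"delta_pos":[0,0,0],"dr":[0,0,0]}
    - {"gripper":0,"delta_pos":[0,0,0],"dr":[0,0,0]}

```text
t: 16.65
ee_pos: [569.6, -130.0, 74.0]
orientation: [2.025, 0.369, -2.025]
ft_force: [-0.7, 0.4, 0.1]
width: 45.6
```

```bash
python3 go.py 503.6 -302.7 100 -69.3
```

```text
t 16.65 tcp [ 569.565 -129.974   74.019] jaw -69.32612839893777 w 45.6 F [-0.704  0.384  0.055] q6 0.9653058786263503
turn [-0.  0.  0.] shift now [-2.597 13.831 12.27 ] after turn [-2.598 13.826 12.276]
```

Emit:
apply_moves:
  increments:
    - {"gripper":0,"delta_pos":[-0.6,0,0],"dr":[0,0,0]}
    - {"gripper":0,"delta_pos":[-1.4,0,0],"dr":[0,0,0]}
    - {"gripper":0,"delta_pos":[-1.5,0,0],"dr":[0,0,0]}
    - {"gripper":0,"delta_pos":[-0.5,1.0,0.9],"dr":[0,0,0]}
    - {"gripper":0,"delta_pos":[0,2.0,1.8],"dr":[0,0,0]}

```text
t: 17.07
ee_pos: [556.6, -167.1, 115.9]
orientation: [2.026, 0.371, -2.019]
ft_force: [-0.1, -1.1, -1.1]
width: 46.1
```

Emit:
apply_moves:
  increments:
    - {"gripper":0,"delta_pos":[0,2.2,2.0],"dr":[0,0,0]}
    - {"gripper":0,"delta_pos":[0,2.2,2.0],"dr":[0,0,0]}
    - {"gripper":0,"delta_pos":[0,2.2,2.0],"dr":[0,0,0]}
    - {"gripper":0,"delta_pos":[0,2.2,2.0],"dr":[0,0,0]}
    - {"gripper":0,"delta_pos":[0,1.5,1.2],"dr":[0,0,0]}

```text
t: 17.48
ee_pos: [503.5, -299.3, 114.1]
orientation: [2.025, 0.368, -2.026]
ft_force: [-0.3, -0.5, -1.2]
width: 45.6
```

Emit:
apply_moves:
  increments:
    - {"gripper":0,"delta_pos":[0,0.5,0.4],"dr":[0,0,0]}
    - {"gripper":0,"delta_pos":[1.5,0,0],"dr":[0,0,0]}
    - {"gripper":0,"delta_pos":[2.0,0,0],"dr":[0,0,0]}
    - {"gripper":0,"delta_pos":[2.0,0,0],"dr":[0,0,0]}
    - {"gripper":0,"delta_pos":[0,0,0],"dr":[0,0,0]}

```text
t: 17.9
ee_pos: [500.9, -301.3, 55.9]
orientation: [2.022, 0.374, -2.031]
ft_force: [0.0, -0.1, -1.3]
width: 45.6
```

Emit:
apply_moves:
  increments:
    - {"gripper":0,"delta_pos":[0,0,0],"dr":[0,0,0]}
    - {"gripper":0,"delta_pos":[0,0,0],"dr":[0,0,0]}
    - {"gripper":0,"delta_pos":[0,0,0],"dr":[0,0,0]}
    - {"gripper":0,"delta_pos":[0,0,0],"dr":[0,0,0]}
    - {"gripper":0,"delta_pos":[0,0,0],"dr":[0,0,0]}

```text
t: 18.32
ee_pos: [503.9, -302.7, 60.1]
orientation: [2.025, 0.368, -2.023]
ft_force: [0.4, 0.5, -1.0]
width: 45.5
```

```bash
python3 - <<'E'
from h import *
d=grab('top'); C=cloud(d); save(d,'t7.png',(340,170,500,300),4)
hsv=cv2.cvtColor(d['img'],cv2.COLOR_RGB2HSV)
q=C[(np.hypot(C[...,0]-570,C[...,1]+130)<45)&(abs(C[...,2]-54)<3)]; print(len(q),(q.min(0)+q.max(0))/2,np.ptp(q,0),q.mean(0))
E
python3 go.py 503.6 -302.7 23 -69.3
```

```text
477 [ 568.67787232 -133.26124489   53.97013049] [62.60273415 62.01949583  5.93978608] [ 568.2274621  -132.25922886   53.65957809]
t 18.37 tcp [ 503.704 -302.68    59.882] jaw -69.3180654645738 w 45.5 F [-0.104  0.191 -0.907] q6 0.6485090796688128
turn [-0.    -0.001 -0.001] shift now [ 3.688 -0.006  0.013] after turn [ 3.688 -0.002  0.01 ]
```

View pics/t7.png

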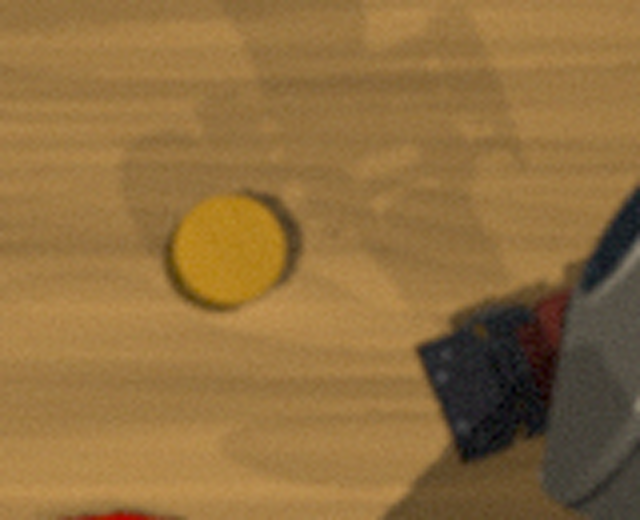

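The tin is left standing alone at crop (232,252), about (568.5, -132.7). The tub is over the small dish; lowering it.

Emit:
apply_moves:
  increments:
    - {"gripper":0,"delta_pos":[1.2,0,0],"dr":[0,0,0]}
    - {"gripper":0,"delta_pos":[1.0,0,0],"dr":[0,0,0]}
    - {"gripper":0,"delta_pos":[0.7,0,0],"dr":[0,0,0]}
    - {"gripper":0,"delta_pos":[0.5,0,0],"dr":[0,0,0]}
    - {"gripper":0,"delta_pos":[0,0,0],"dr":[0,0,0]}

```text
t: 18.78
ee_pos: [502.5, -302.0, 23.5]
orientation: [2.024, 0.371, -2.027]
ft_force: [-0.2, 0.4, -1.0]
width: 45.0
```

Emit:
apply_moves:
  increments:
    - {"gripper":0,"delta_pos":[0,0,0],"dr":[0,0,0]}
    - {"gripper":0,"delta_pos":[0,0,0],"dr":[0,0,0]}
    - {"gripper":0,"delta_pos":[0,0,0],"dr":[0,0,0]}
    - {"gripper":0,"delta_pos":[0,0,0],"dr":[0,0,0]}
    - {"gripper":0,"delta_pos":[0,0,0],"dr":[0,0,0]}

```text
t: 19.2
ee_pos: [503.4, -302.6, 25.3]
orientation: [2.025, 0.369, -2.024]
ft_force: [0.6, 0.8, -1.1]
width: 45.8
```

```bash
python3 go.py 503.6 -302.7 23 -69.3
```

```text
t 19.2 tcp [ 503.431 -302.622   25.344] jaw -69.32938712480859 w 45.8 F [ 0.575  0.758 -1.141] q6 0.6485392317188354
turn [-0.001 -0.    -0.   ] shift now [ 0.234  0.013 -0.013] after turn [ 0.234  0.013 -0.013]
```

Emit:
apply_moves:
  increments:
    - {"gripper":0,"delta_pos":[0.12,0,0],"dr":[0,0,0]}
    - {"gripper":0,"delta_pos":[0.1,0,0],"dr":[0,0,0]}
    - {"gripper":0,"delta_pos":[0,0,0],"dr":[0,0,0]}
    - {"gripper":0,"delta_pos":[0,0,0],"dr":[0,0,0]}
    - {"gripper":0,"delta_pos":[0,0,0],"dr":[0,0,0]}

```text
t: 19.62
ee_pos: [503.2, -302.5, 22.8]
orientation: [2.025, 0.369, -2.025]
ft_force: [0.5, -0.4, -0.7]
width: 45.5
```

```bash
python3 go.py 503.6 -302.7 23 -69.3
```

```text
t 19.62 tcp [ 503.247 -302.487   22.833] jaw -69.32886085805056 w 45.5 F [ 0.451 -0.398 -0.728] q6 0.6485323451225685
turn [-0.001  0.     0.   ] shift now [-0.017  0.032 -0.026] after turn [-0.017  0.032 -0.026]
```

Emit:
apply_moves:
  increments:
    - {"gripper":20,"delta_pos":[0,0,0],"dr":[0,0,0]}
    - {"gripper":70,"delta_pos":[0,0,0],"dr":[0,0,0]}
    - {"gripper":100,"delta_pos":[0,0,0],"dr":[0,0,0]}
    - {"gripper":100,"delta_pos":[0,0,0],"dr":[0,0,0]}
    - {"gripper":100,"delta_pos":[0,0,0],"dr":[0,0,0]}

```text
t: 20.03
ee_pos: [503.4, -302.5, 23.0]
orientation: [2.025, 0.369, -2.025]
ft_force: [-0.6, -0.2, -0.4]
width: 68.7
```

Emit:
apply_moves:
  increments:
    - {"gripper":100,"delta_pos":[0,0,0],"dr":[0,0,0]}
    - {"gripper":100,"delta_pos":[-1.5,0,0],"dr":[0,0,0]}
    - {"gripper":100,"delta_pos":[-2.5,0,0],"dr":[0,0,0]}
    - {"gripper":100,"delta_pos":[-3.0,0,0],"dr":[0,0,0]}
    - {"gripper":100,"delta_pos":[-2.0,0,0],"dr":[0,0,0]}

```text
t: 20.45
ee_pos: [503.8, -302.8, 114.9]
orientation: [2.025, 0.368, -2.023]
ft_force: [-0.6, -0.5, 0.3]
width: 88.0
```

Emit:
apply_moves:
  increments:
    - {"gripper":100,"delta_pos":[0,-1.6,-1.4],"dr":[0,0,0]}
    - {"gripper":100,"delta_pos":[0,-2.5,-2.2],"dr":[0,0,0]}
    - {"gripper":100,"delta_pos":[0,-2.5,-2.2],"dr":[0,0,0]}
    - {"gripper":100,"delta_pos":[0,-2.5,-2.2],"dr":[0,0,0]}
    - {"gripper":100,"delta_pos":[0,-2.5,-2.2],"dr":[0,0,0]}

```text
t: 20.87
ee_pos: [558.1, -156.7, 113.1]
orientation: [2.025, 0.369, -2.025]
ft_force: [-0.6, -0.8, 0.1]
width: 88.0
```

Emit:
apply_moves:
  increments:
    - {"gripper":100,"delta_pos":[0,-1.5,-1.3],"dr":[0,0,0]}
    - {"gripper":100,"delta_pos":[0,-0.5,-0.6],"dr":[0,0,0]}
    - {"gripper":100,"delta_pos":[0,0,0],"dr":[0,0,0]}
    - {"gripper":100,"delta_pos":[0,0,0],"dr":[0,0,0]}
    - {"gripper":100,"delta_pos":[0,0,0],"dr":[0,0,0]}

```text
t: 21.28
ee_pos: [568.1, -133.7, 112.8]
orientation: [2.025, 0.368, -2.026]
ft_force: [-0.6, -0.3, -0.5]
width: 87.5
```

```bash
python3 - <<'E'
from h import *
d=grab('scene'); save(d,'s8.png',(120,160,300,310),4)
C=cloud(d)
for x,y,r,z in((570,-132,45,54),(503,-303,40,56)):
    q=C[(np.hypot(C[...,0]-x,C[...,1]-y)<r)&(abs(C[...,2]-z)<3)]; print(len(q),(q.min(0)+q.max(0))/2,np.ptp(q,0))
E
python3 go.py 568.5 -132.7 18 -69.3
```

```text
475 [ 568.72908159 -134.45892439   53.7613059 ] [66.30672542 61.47260917  5.46159229]
245 [ 503.79679093 -303.88988904   55.9881943 ] [49.23698642 43.50545154  5.85103741]
t 21.33 tcp [ 568.018 -133.827  112.798] jaw -69.41208342813648 w 88.0 F [-1.169  0.255 -0.175] q6 0.9599693895740697
turn [-0.002  0.    -0.   ] shift now [ 9.48  -0.089 -0.088] after turn [ 9.48  -0.088 -0.085]
```

View pics/s8.png

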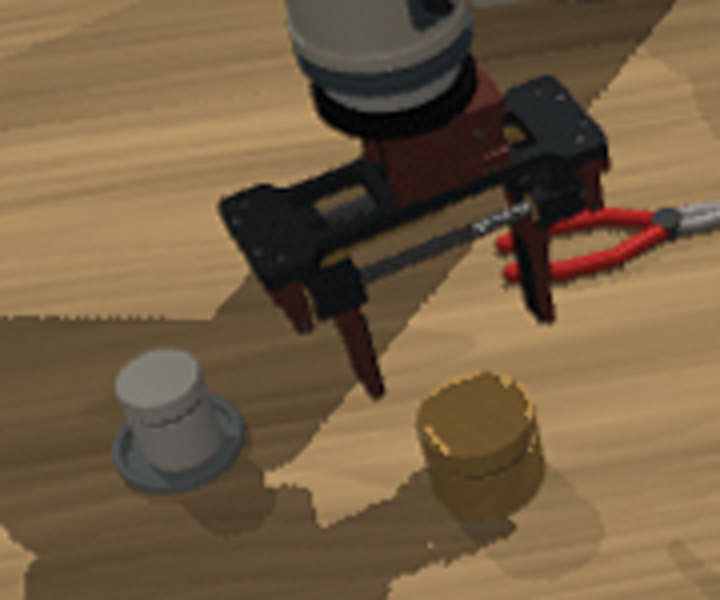

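The tub stands in the small dish at crop (180,415), and the tin is directly under the open fingers. Lowering onto the tin.

Emit:
apply_moves:
  increments:
    - {"gripper":100,"delta_pos":[1.5,0,0],"dr":[0,0,0]}
    - {"gripper":100,"delta_pos":[2.0,0,0],"dr":[0,0,0]}
    - {"gripper":100,"delta_pos":[2.0,0,0],"dr":[0,0,0]}
    - {"gripper":100,"delta_pos":[2.0,0,0],"dr":[0,0,0]}
    - {"gripper":100,"delta_pos":[1.6,0,0],"dr":[0,0,0]}

```text
t: 21.75
ee_pos: [567.6, -133.9, 20.5]
orientation: [2.025, 0.368, -2.027]
ft_force: [0.4, 0.8, -0.1]
width: 88.0
```

Emit:
apply_moves:
  increments:
    - {"gripper":90,"delta_pos":[0,0,0],"dr":[0,0,0]}
    - {"gripper":80,"delta_pos":[0,0,0],"dr":[0,0,0]}
    - {"gripper":75,"delta_pos":[0,0,0],"dr":[0,0,0]}
    - {"gripper":65,"delta_pos":[0,0,0],"dr":[0,0,0]}
    - {"gripper":50,"delta_pos":[0,0,0],"dr":[0,0,0]}

```text
t: 22.17
ee_pos: [569.2, -133.0, 23.1]
orientation: [2.026, 0.368, -2.023]
ft_force: [-1.3, -1.0, 1.0]
width: 63.9
```

Emit:
apply_moves:
  increments:
    - {"gripper":0,"delta_pos":[0,0,0],"dr":[0,0,0]}
    - {"gripper":0,"delta_pos":[0,0,0],"dr":[0,0,0]}
    - {"gripper":0,"delta_pos":[0,0,0],"dr":[0,0,0]}
    - {"gripper":0,"delta_pos":[0,0,0],"dr":[0,0,0]}
    - {"gripper":0,"delta_pos":[0,0,0],"dr":[0,0,0]}

```text
t: 22.58
ee_pos: [569.2, -133.0, 23.0]
orientation: [2.026, 0.368, -2.023]
ft_force: [-0.9, -2.3, 6.0]
width: 63.8
```

```bash
python3 go.py 500.7 310.6 130 -69.3
```

```text
t 22.58 tcp [ 569.184 -133.041   23.04 ] jaw -69.32531365709627 w 63.8 F [-0.873 -2.325  6.017] q6 0.9605866576496342
turn [-0.    -0.001 -0.001] shift now [-10.743 -43.91   -9.27 ] after turn [-10.696 -43.921  -9.275]
```

Emit:
apply_moves:
  increments:
    - {"gripper":0,"delta_pos":[-0.7,0,0],"dr":[0,0,0]}
    - {"gripper":0,"delta_pos":[-2.0,0,0],"dr":[0,0,0]}
    - {"gripper":0,"delta_pos":[-3.0,0,0],"dr":[0,0,0]}
    - {"gripper":0,"delta_pos":[-3.0,0,0],"dr":[0,0,0]}
    - {"gripper":0,"delta_pos":[-2.0,-0.9,-0.2],"dr":[0,0,0]}

```text
t: 23.0
ee_pos: [568.2, -124.2, 131.7]
orientation: [2.027, 0.367, -2.022]
ft_force: [1.6, -0.5, -2.0]
width: 63.7
```

Emit:
apply_moves:
  increments:
    - {"gripper":0,"delta_pos":[0,-2.0,-0.4],"dr":[0,0,0]}
    - {"gripper":0,"delta_pos":[0,-3.0,-0.6],"dr":[0,0,0]}
    - {"gripper":0,"delta_pos":[0,-3.0,-0.6],"dr":[0,0,0]}
    - {"gripper":0,"delta_pos":[0,-3.0,-0.7],"dr":[0,0,0]}
    - {"gripper":0,"delta_pos":[0,-3.0,-0.7],"dr":[0,0,0]}

```text
t: 23.42
ee_pos: [545.1, 19.6, 129.3]
orientation: [2.025, 0.369, -2.025]
ft_force: [0.4, -0.0, -1.4]
width: 63.5
```

Emit:
apply_moves:
  increments:
    - {"gripper":0,"delta_pos":[0,-3.0,-0.6],"dr":[0,0,0]}
    - {"gripper":0,"delta_pos":[0,-3.0,-0.6],"dr":[0,0,0]}
    - {"gripper":0,"delta_pos":[0,-3.0,-0.6],"dr":[0,0,0]}
    - {"gripper":0,"delta_pos":[0,-3.0,-0.7],"dr":[0,0,0]}
    - {"gripper":0,"delta_pos":[0,-3.0,-0.7],"dr":[0,0,0]}

```text
t: 23.83
ee_pos: [522.0, 171.4, 129.2]
orientation: [2.025, 0.37, -2.025]
ft_force: [0.7, -0.1, -2.6]
width: 63.5
```

Emit:
apply_moves:
  increments:
    - {"gripper":0,"delta_pos":[0,-3.0,-0.6],"dr":[0,0,0]}
    - {"gripper":0,"delta_pos":[0,-3.0,-0.6],"dr":[0,0,0]}
    - {"gripper":0,"delta_pos":[0,-3.0,-0.6],"dr":[0,0,0]}
    - {"gripper":0,"delta_pos":[0,-2.5,-0.5],"dr":[0,0,0]}
    - {"gripper":0,"delta_pos":[0,-1.5,-0.4],"dr":[0,0,0]}

```text
t: 24.25
ee_pos: [501.2, 303.5, 129.2]
orientation: [2.024, 0.372, -2.024]
ft_force: [0.6, -0.3, -2.4]
width: 63.7
```

Emit:
apply_moves:
  increments:
    - {"gripper":0,"delta_pos":[0,-0.8,-0.2],"dr":[0,0,0]}
    - {"gripper":0,"delta_pos":[1.5,0,0],"dr":[0,0,0]}
    - {"gripper":0,"delta_pos":[2.0,0,0],"dr":[0,0,0]}
    - {"gripper":0,"delta_pos":[2.0,0,0],"dr":[0,0,0]}
    - {"gripper":0,"delta_pos":[0,0,0],"dr":[0,0,0]}

```text
t: 24.67
ee_pos: [499.1, 307.0, 70.7]
orientation: [2.018, 0.366, -2.03]
ft_force: [-1.2, 0.1, -2.6]
width: 63.5
```

Emit:
apply_moves:
  increments:
    - {"gripper":0,"delta_pos":[0,0,0],"dr":[0,0,0]}
    - {"gripper":0,"delta_pos":[0,0,0],"dr":[0,0,0]}
    - {"gripper":0,"delta_pos":[0,0,0],"dr":[0,0,0]}
    - {"gripper":0,"delta_pos":[0,0,0],"dr":[0,0,0]}
    - {"gripper":0,"delta_pos":[0,0,0],"dr":[0,0,0]}

```text
t: 25.08
ee_pos: [501.8, 309.3, 74.9]
orientation: [2.027, 0.37, -2.024]
ft_force: [0.1, -0.0, -2.1]
width: 63.6
```

```bash
python3 go.py 500.7 310.6 26 -69.3
```

```text
t 25.08 tcp [501.787 309.34   74.885] jaw -69.33884179627557 w 63.6 F [ 0.146 -0.031 -2.129] q6 1.7424493768424667
turn [-0.001 -0.002  0.   ] shift now [ 4.888 -0.155  0.065] after turn [ 4.888 -0.156  0.057]
```

Emit:
apply_moves:
  increments:
    - {"gripper":0,"delta_pos":[1.0,-0.15,0.05],"dr":[0,0,0]}
    - {"gripper":0,"delta_pos":[1.3,0,0],"dr":[0,0,0]}
    - {"gripper":0,"delta_pos":[1.2,0,0],"dr":[0,0,0]}
    - {"gripper":0,"delta_pos":[0.7,0,0],"dr":[0,0,0]}
    - {"gripper":0,"delta_pos":[0.3,0,0],"dr":[0,0,0]}

```text
t: 25.5
ee_pos: [499.0, 309.7, 26.5]
orientation: [2.021, 0.368, -2.028]
ft_force: [-0.2, -0.8, -2.2]
width: 63.6
```

Emit:
apply_moves:
  increments:
    - {"gripper":0,"delta_pos":[0,0,0],"dr":[0,0,0]}
    - {"gripper":0,"delta_pos":[0,0,0],"dr":[0,0,0]}
    - {"gripper":0,"delta_pos":[0,0,0],"dr":[0,0,0]}
    - {"gripper":0,"delta_pos":[0,0,0],"dr":[0,0,0]}
    - {"gripper":0,"delta_pos":[0,0,0],"dr":[0,0,0]}

```text
t: 25.92
ee_pos: [500.6, 310.6, 29.4]
orientation: [2.026, 0.37, -2.024]
ft_force: [-0.6, -0.1, -1.1]
width: 63.8
```

```bash
python3 go.py 500.7 310.6 26 -69.3
```

```text
t 25.92 tcp [500.582 310.575  29.386] jaw -69.32961476316932 w 63.8 F [-0.644 -0.149 -1.085] q6 1.745141479022775
turn [-0.001 -0.001  0.   ] shift now [ 0.339  0.002 -0.012] after turn [ 0.339  0.002 -0.012]
```

Emit:
apply_moves:
  increments:
    - {"gripper":0,"delta_pos":[0.12,0,0],"dr":[0,0,0]}
    - {"gripper":0,"delta_pos":[0.13,0,0],"dr":[0,0,0]}
    - {"gripper":0,"delta_pos":[0.05,0,0],"dr":[0,0,0]}
    - {"gripper":0,"delta_pos":[0,0,0],"dr":[0,0,0]}
    - {"gripper":0,"delta_pos":[0,0,0],"dr":[0,0,0]}

```text
t: 26.33
ee_pos: [500.3, 310.4, 26.1]
orientation: [2.025, 0.369, -2.025]
ft_force: [-0.5, -1.4, 2.1]
width: 63.6
```

```bash
python3 go.py 500.7 310.6 26 -69.3
```

```text
t 26.33 tcp [500.254 310.38   26.057] jaw -69.33219030919302 w 63.6 F [-0.507 -1.38   2.134] q6 1.745170525508453
turn [-0.001 -0.     0.   ] shift now [ 0.006 -0.005 -0.05 ] after turn [ 0.006 -0.005 -0.05 ]
```

The tin has touched the dish floor (Fz went from -1.1 to +2.1 N). Releasing and rising.

Emit:
apply_moves:
  increments:
    - {"gripper":80,"delta_pos":[0,0,0],"dr":[0,0,0]}
    - {"gripper":100,"delta_pos":[0,0,0],"dr":[0,0,0]}
    - {"gripper":100,"delta_pos":[0,0,0],"dr":[0,0,0]}
    - {"gripper":100,"delta_pos":[0,0,0],"dr":[0,0,0]}
    - {"gripper":100,"delta_pos":[0,0,0],"dr":[0,0,0]}

```text
t: 26.75
ee_pos: [500.3, 310.4, 25.8]
orientation: [2.025, 0.369, -2.025]
ft_force: [-0.2, 1.0, -0.2]
width: 87.4
```

Emit:
apply_moves:
  increments:
    - {"gripper":100,"delta_pos":[0,0,0],"dr":[0,0,0]}
    - {"gripper":100,"delta_pos":[-1.0,0,0],"dr":[0,0,0]}
    - {"gripper":100,"delta_pos":[-2.5,0,0],"dr":[0,0,0]}
    - {"gripper":100,"delta_pos":[-3.5,0,0],"dr":[0,0,0]}
    - {"gripper":100,"delta_pos":[-3.5,0,0],"dr":[0,0,0]}

```text
t: 27.17
ee_pos: [499.5, 309.9, 131.9]
orientation: [2.022, 0.368, -2.027]
ft_force: [-0.2, 1.2, -0.3]
width: 87.8
```

Emit:
apply_moves:
  increments:
    - {"gripper":100,"delta_pos":[-3.0,0,0],"dr":[0,0,0]}
    - {"gripper":100,"delta_pos":[-3.0,0,0],"dr":[0,0,0]}
    - {"gripper":100,"delta_pos":[-2.0,0,0],"dr":[0,0,0]}
    - {"gripper":100,"delta_pos":[0,0,0],"dr":[0,0,0]}
    - {"gripper":100,"delta_pos":[0,0,0],"dr":[0,0,0]}

```text
t: 27.58
ee_pos: [500.7, 310.7, 212.6]
orientation: [2.028, 0.37, -2.022]
ft_force: [-0.4, -0.6, -0.9]
width: 87.7
```

```bash
python3 - <<'E'
from h import *
d=grab('scene'); save(d,'s9.png',(130,160,530,350),2)
C=cloud(d)
for n,x,y,r,z in(("new",623,94,25,58),("old",556,67,25,58),("tub",503,-303,40,56),("tin",501,310,45,56)):
    q=C[(np.hypot(C[...,0]-x,C[...,1]-y)<r)&(abs(C[...,2]-z)<4)]; c=(q.min(0)+q.max(0))/2; print(n,len(q),c.round(1),np.ptp(q,0).round(1))
    if n in("new","old"):
        e=c[:2]-[588.3,80.9]; print("  rack frame",e@[.9354,.3535],e@[-.3535,.9354])
E
python3 go.py 500.7 310.6 180 -69.3
```

```text
new 154 [624.1  91.9  57.6] [35.2 31.8  6.4]
  rack frame 37.394716120086535 -2.4099719360421314
old 134 [556.2  66.2  57.3] [36.9 32.   6.3]
  rack frame -35.22952208222241 -2.4124089173937104
tub 258 [ 503.2 -303.8   55.8] [47.6 43.9  7.5]
tin 387 [501.4 307.3  55.9] [64.8 62.9  7.8]
t 27.63 tcp [499.953 310.233 211.003] jaw -69.32382089777069 w 87.9 F [-0.179  0.06   0.244] q6 1.7450898553247511
turn [-0. -0.  0.] shift now [ 3.1   -0.008 -0.082] after turn [ 3.1   -0.008 -0.083]
```

View pics/s9.png

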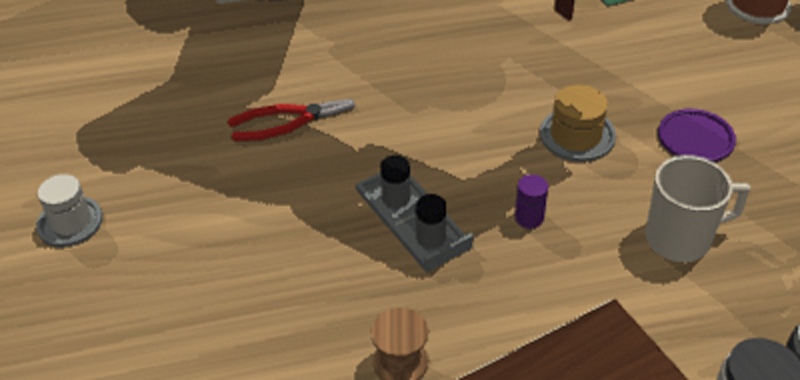

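The picture shows the tin in the large grey dish at (578,122) and the tub in the small dish at (65,208). Both jars are upright in the rack at (395,185) and (431,222). The mug, spool and pliers look undisturbed. Handing in.

```bash
python3 -c "
from workcell import ctrl
print(ctrl.close_job())"
```

```text
the job is handed in; nothing more can be done
None
```

The job is done and handed in at about 27.6 s of the 106 s allowed. I moved the old jar to the front half of the rack first. Then I put the new jar behind it in the back half, stood the tub in the small grey dish, and stood the tin in the large grey dish.

- **Rack:** the last picture shows both jars upright in the rack. They stand at about x = -35 mm (old) and +37 mm (new) along the row, and about 2.4 mm to the side of its centre line.
- **Dishes:** the tub measures within about 1 mm of its dish's centre and the tin within about 3.5 mm. Both lids are at the height expected on the dish floor.
- **Everything else:** the gripper was open and about 150 mm above the tin. The mug, spool and pliers looked unmoved by eye; I did not measure them.
- **Force:** the highest wrist-force component I read was 6 N, against the 120 N limit.
- **Disagreement:** the two cameras differed by 1–2 mm, and the scene camera tended to read slightly low in y, so the sideways offsets above may be partly that bias. No check failed.

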